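# Gauge the bar and set the welder for it

### The arm

A 6-joint arm with a two-finger parallel gripper is mounted at the origin on the work surface. World frame = base frame: x ahead of the robot, y to its left, z up, the work surface at z = 0. Lengths are in m, angles in rad, forces in N, time in s.
With the tool pointing down it reaches from about 0.35 to 0.775 m from the base axis. Payload 7.3 kg.
Tool frame: the origin (TCP) lies at the very end of the fingers, on their centre line; the grasp point (between the pads) lies r.grasp_offset behind it (r.grasp_offset is the distance from the TCP to the grasp point, in m); z points along the fingers, y is the line along which they close (so a half turn about z gives the same grasp; the last joint's range is limited). The gripper opens to 92 mm and grips with 3 to 60 N. Pads are 19 mm wide; open, the fingers measure 130 mm over their backs; the gripper's body (75 mm by 190 mm) begins 47 mm behind the grasp point.
Start: joints at [1.04, 0.342, 1.524, -0, 1.275, -0.146], TCP at [0.197, 0.487, 0.189] pointing down, gripper open.
Joint ranges: [-2.53, 2.53], [-0.77, 2.02], [0.04, 2.7], [-1, 4.14], [0.28, 2.66], [-3.11, 3.11]. Speed limits (rad/s): [2.57, 2.57, 3.14, 3.14, 3.14, 3.14].

### API

Orientations are given as a rotation vector (axis times angle).
In Python, from cell import r gives the robot as it stands. The module is installed in compiled form; this text tells all that it offers.
- The arm moves only by the shell command python3 -m handwheel 'ROWS' [FORCE]. ROWS is JSON, a list of rows, each a list of 3 entries, a list of its own where there are three numbers: the opening, from 0 (shut) to 1 (fully open), then the shift along the tool's x, y, z in units of 80 cm (1.0 is 80 cm), then the turn, a rotation vector about the tool's x, y, z in units of 0.5 rad (1.0 is 0.5 rad). In form: [[fingers, [tx, ty, tz], [ax, ay, az]], ...]. A call has 1 to 12 rows; each row is the pose to reach, as a shift and turn from the pose commanded when the call began, along the tool's axes at that moment; what a row does not reach only later rows make up. A row lasts 1/10 s, in which the tool goes at most 50 mm and 8.59 degrees, less where a joint would pass 70% of its speed; a pose out of reach is approached as far as the arm can. A call with a number of a shift or a turn outside -1 to 1 is refused whole. A call with a gripper value outside its range is refused whole. The fingers move at their own pace and stop on an object; FORCE is the grip in N (left out, the last holds). Time passes only in rows, so rows that repeat a pose let the fingers close. It gives the time, the measured TCP pose, the force, the opening and the grip force at its end, in the units of the state.
- r.state(): the state, without advancing time (a new reading comes with each control period).
- r.camera(name): name is "side" or "top"; returns (picture, depth): 400x640x3 uint8, red, green, blue; 400x640 float32, m along the optical axis (not along the pixel's ray), 0 where there is no reading.
- r.calibration(name): a dict with "camera_matrix" (3x3 intrinsics, pixels), "R" (3x3) and "t" (3): a world point X has camera coordinates R X + t. Camera axes: x right, y down, z forward; pixel columns grow to the right and rows downward; lengths in m; the calibration is good to about 2 mm. A picture is of the moment at which its call begins. calibration takes no time and is no camera call.
- r.close_job(): hands the job in; it is judged then, once.
Trained networks look in the newest picture that a camera, given by its name, has taken for a name from the list of things; names that differ only in an ending like _2 or _b are one class to them, and where a whole thing is asked for, a point or a joint stands for the part that bears it (a point fixed in the world has none). Each returns a list of dicts, best first, with "p" (0 to 1); they miss things now and then, are a little off and sometimes report something else, mostly with a low value. They report only what shows in the picture. A call takes as long as a camera call. They do not tell look-alikes from the thing itself.
- r.cut_out(camera, thing): "pixels" (400x640 bool, what is visible of it) and "uv" ([column, row] in pixels, amid what is visible of it).
The state is a dict: "time_s": time; "qpos": joint angles; "dq": joint speeds; "joint_torque": joint torques, N m; "tcp_pos": TCP position; "tcp_rot": TCP orientation; "wrist_force": force on the tool from outside, world axes, zero at the start; "torque": the same for the moment, N m; "opening": finger opening in m; "finger_force": force on a finger pad.
Only numpy, scipy, OpenCV 4.12 (cv2) and the standard library are available. Lean on these libraries where they do the work, as an engineer would, in place of code of your own. Each camera call takes 0.05 s, during which the arm holds its last target. There are 200 camera calls.

### The job

Slide the aluminium bar that lies in the gauge fixture's lane fully home against the stop, then push the gauge's cap down until its foot sits on the bar and hold it there for a moment to read its thickness. Then turn the welder's pointer knob so that its needle stands centred over the stud for that stock (small stud for the thin bar, large stud for the thick one), and last throw the toggle switch fully over to on, away from the knob. Leave the spare bar, the grinder, the pipe piece and the hammer where they are.

Things in the scene. Friction and masses are not known exactly. Their poses are not given: they have to be found in the camera images.
- fixture: Gauge fixture bolted to the table. Origin on the table, mid-lane; y runs along the lane to the stop, x away from the robot. Two steel rails (12 mm high, 22 mm wide, y = -170 to +110 mm, inner faces at x = -29 and +29 mm) guide a bar on the bare table; the -y end is open. A bar fully home has its centre at y = +35 mm. The spare bar lies beyond the fixture (x = +150 to +180 mm).
- stop_face (a point): Middle of the stop face at the lane's end, at x = 0, y = +110 mm of the fixture, at its upper edge (30 mm high dark steel block, 102 mm wide, 22 mm thick).
- gauge_column (a point): Top of the gauge's steel column (28 mm diameter, 205 mm high), at x = +78, y = +50 mm of the fixture. It carries a white scale plate (at x = +58 mm, up to z = 235 mm) and a grey arm over the lane: x = -16 to +96 mm, 40 mm wide, z = 139 to 165 mm.
- gauge (a joint): Downward travel (m) of the sprung gauge rod, 0 = up at rest, limit 0.073. The 32 mm foot hangs over x = 0, y = +50 mm of the fixture, its lower face 0.080 m minus this value above the table: it reads 0.060 on the thin bar, 0.035 on the thick one. The spring resists with 1 N at first, 4 N at the end, and lifts the foot when let go.
- gauge_cap (a point): Centre of the top face of the gauge rod's black round push cap (44 mm diameter, 12 mm thick), 245 mm above the table when up; it moves down with the rod.
- thin_bar: Plain aluminium bar, 150 mm long (its y axis), 50 mm wide (x), 20 mm thick, 0.3 to 0.55 kg; origin at the centre of its underside. It is either in the fixture's lane or lying on the table beyond the fixture.
- thick_bar: Plain aluminium bar, 150 mm long (its y axis), 50 mm wide (x), 45 mm thick, 0.65 to 0.98 kg; origin at the centre of its underside. It is in the other of the two places.
- control: Grey control box of the welder, fixed, 240 mm (x) by 190 mm (y), top panel 60 mm above the table; origin under its centre, x away from the robot and y to the left when not turned. It carries the knob, the two studs and the switch.
- knob (a joint): Angle (rad) of the black pointer knob, counter-clockwise from above, limits -1.4 and 1.4; at 0 it points along the box's -x (to the robot). Axis at x = -30 mm, y = 0 of the box. It stays where left (friction 0.12 N m). Hub 60 mm in diameter; the pointer handle, 16 mm wide, reaches 76 mm from the axis, 10 to 45 mm above the panel; push it sideways or pinch it.
- needle_tip (a point): Tip of the thin needle at the end of the knob's pointer, 93 mm from the knob's axis, 12 mm above the panel. It passes over the studs.
- knob_axis (a point): On the knob's axis at its top, 45 mm above the panel (105 mm above the table).
- small_stud: Small round steel stud (10 mm diameter, 3 mm high) on the panel, the mark for thin stock; origin at its centre on the panel, 93 mm from the knob's axis. The two studs lie 0.9 rad either side of the box's -x direction; which is on which side varies.
- large_stud: Large round steel stud (22 mm diameter, 3 mm high), the mark for thick stock, on the other side; origin at its centre on the panel, 93 mm from the knob's axis.
- switch (a joint): Angle (rad) of the toggle lever on the far part of the box: 0 = off, leaning 0.5 rad towards the knob; 1.0 = on, leaning 0.5 rad away from it (box +x). It stays where left; about 1 N moves it. Pivot at x = +80 mm, y = 0 of the box, 82 mm above the table; stem 10 mm thick, 70 mm long to the ball's centre.
- switch_tip (a point): Centre of the lever's black ball (26 mm diameter), about 143 mm above the table when off.
- grinder: Bystander: angle grinder with grey body, about 310 mm long, lying beyond the work; origin under its body.
- pipe_ring: Bystander: short steel pipe piece standing on end, 84 mm outside diameter, 55 mm high, between the robot and the fixture; origin at the centre of its underside.
- hammer: Bystander: hammer with wooden handle, 260 mm long, to the right of the work; origin under the middle of its length.
Things that resemble listed ones, but are neither listed nor needed, are in the scene too. Of the things that look like the thick_bar, take the one that is nearest to the robot's base at the start.

How it is judged:
On the way, in this order (a step that is already met when the one before it is completed fails the run):
1. the bar in the lane is home against the stop (within 6 mm) (((y of thin_bar in the frame of fixture between 0.029 and 0.04 m and x of thin_bar in the frame of fixture between -0.012 and 0.012 m and height (world z) of thin_bar below 0.006 m) or (y of thick_bar in the frame of fixture between 0.029 and 0.04 m and x of thick_bar in the frame of fixture between -0.012 and 0.012 m and height (world z) of thick_bar below 0.006 m))), for 0.2 s.
2. the gauge foot is down on the bar (within 3 mm), held for 0.3 s ((((y of thin_bar in the frame of fixture between 0.029 and 0.04 m and x of thin_bar in the frame of fixture between -0.012 and 0.012 m and height (world z) of thin_bar below 0.006 m) and value of joint gauge above 0.057 m) or ((y of thick_bar in the frame of fixture between 0.029 and 0.04 m and x of thick_bar in the frame of fixture between -0.012 and 0.012 m and height (world z) of thick_bar below 0.006 m) and value of joint gauge above 0.032 m))), for 0.3 s.
3. the knob's needle stands over the stud for this bar (within 8 mm) ((((y of thin_bar in the frame of fixture between 0.029 and 0.04 m and x of thin_bar in the frame of fixture between -0.012 and 0.012 m and height (world z) of thin_bar below 0.006 m) and horizontal distance between needle_tip and small_stud below 0.008 m) or ((y of thick_bar in the frame of fixture between 0.029 and 0.04 m and x of thick_bar in the frame of fixture between -0.012 and 0.012 m and height (world z) of thick_bar below 0.006 m) and horizontal distance between needle_tip and large_stud below 0.008 m))), for 0.3 s.
4. the switch is thrown to on (value of joint switch above 0.85 rad), for 0.2 s.
At the end, for the whole second after the job is handed in: The lane's bar is flat, within 6 mm of the stop; the needle tip is within 8 mm, seen from above, of the centre of the small stud (thin bar in the lane) or large stud (thick bar); the switch is at 0.85 rad or more; the gauge foot is up within 5 mm; knob and bars are at rest ((((y of thin_bar in the frame of fixture between 0.029 and 0.04 m and x of thin_bar in the frame of fixture between -0.012 and 0.012 m and height (world z) of thin_bar below 0.006 m) and horizontal distance between needle_tip and small_stud below 0.008 m) or ((y of thick_bar in the frame of fixture between 0.029 and 0.04 m and x of thick_bar in the frame of fixture between -0.012 and 0.012 m and height (world z) of thick_bar below 0.006 m) and horizontal distance between needle_tip and large_stud below 0.008 m)) and value of joint switch above 0.85 rad and value of joint gauge below 0.005 m and velocity of joint knob between -0.05 and 0.05 rad/s and linear speed of each of thin_bar, thick_bar below 0.01 m/s); the robot touches nothing.
It fails at once if the grinder is moved more than 30 mm (distance of grinder from where it was at the start of the episode above 0.03 m).
It fails at once if the pipe ring is moved more than 30 mm (distance of pipe_ring from where it was at the start of the episode above 0.03 m).
It fails at once if the hammer is moved more than 30 mm (distance of hammer from where it was at the start of the episode above 0.03 m).
It fails at once if the spare bar (thin), beyond the fixture, is moved more than 30 mm (x of thin_bar in the frame of fixture above 0.09 m and distance of thin_bar from where it was at the start of the episode above 0.03 m).
It fails at once if the spare bar (thick), beyond the fixture, is moved more than 30 mm (x of thick_bar in the frame of fixture above 0.09 m and distance of thick_bar from where it was at the start of the episode above 0.03 m).
It also fails if it takes over 62 s, if anything falls off the work surface, if the arm or the gripper's body presses on something with over 40 N, if the wrist force passes 120 N, or if a joint passes its speed limit or range.

## Working session

There is one attempt and no reset: what is moved stays moved. The work goes in short steps, Python scripts to look and compute and a shell command to move; the robot and the scene stay as the last step left them, time stands still between calls to the robot, and variables do not carry over. Pictures are saved under pics/ and viewed, at most 10 in all, crops included, and the job is handed in when it is done.

```bash
mkdir -p pics
cat > h.py <<'E'
import numpy as np, cv2
from cell import r
def save(cam,fn):
    p,d=r.camera(cam); cv2.imwrite(fn,p[:,:,::-1]); return p,d
def pts(cam,d,mask):
    c=r.calibration(cam);K=np.array(c["camera_matrix"]);R=np.array(c["R"]);t=np.array(c["t"])
    v,u=np.nonzero(mask&(d>0));z=d[v,u]
    X=np.stack([(u-K[0,2])/K[0,0]*z,(v-K[1,2])/K[1,1]*z,z])
    return (R.T@(X-t[:,None])).T,u,v
E
python3 - <<'E'
from h import *
for c in("top","side"):
    p,d=save(c,f"pics/{c}0.png"); np.save(f"{c}_d.npy",d)
    k=r.calibration(c);print(c,np.round(-np.array(k["R"]).T@k["t"],3),np.round(np.array(k["R"])[2],2),k["camera_matrix"][0])
    for n in["fixture","stop_face","gauge_column","gauge_cap","thin_bar","thick_bar","control","knob","needle_tip","knob_axis","small_stud","large_stud","switch_tip","grinder","pipe_ring","hammer"]:
        for o in r.cut_out(c,n)[:3]:
            P,u,v=pts(c,d,o["pixels"])
            print(n,round(o["p"],2),np.round(o["uv"]).astype(int),o["pixels"].sum(),np.round(np.median(P,0),3) if len(P) else "", np.round(np.percentile(P,[2,98],axis=0),3).tolist() if len(P) else "")
s=r.state();print(s["time_s"],s["tcp_pos"],s["tcp_rot"],r.grasp_offset)
E
```

```text
top [ 0.436 -0.07   1.402] [ 0.13  0.02 -0.99] [422.42401566   0.         324.71301569]
fixture 0.85 [341 219] 2031 [ 0.566 -0.092  0.015] [[0.497, -0.286, 0.0], [0.634, -0.001, 0.247]]
stop_face 0.79 [346 217] 2152 [ 0.563 -0.094  0.015] [[0.496, -0.288, -0.002], [0.637, -0.001, 0.247]]
gauge_column 0.66 [343 216] 2075 [ 0.567 -0.091  0.015] [[0.497, -0.288, -0.001], [0.635, 0.002, 0.247]]
gauge_column 0.61 [243 240] 384 [0.503 0.215 0.104] [[0.444, 0.193, 0.077], [0.536, 0.245, 0.109]]
gauge_cap 0.57 [340 219] 185 [ 0.549 -0.078  0.245] [[0.528, -0.095, 0.239], [0.592, -0.059, 0.25]]
thin_bar 0.95 [379 175] 709 [ 0.712 -0.221  0.02 ] [[0.689, -0.295, 0.007], [0.737, -0.149, 0.027]]
thin_bar 0.33 [458 250] 882 [ 0.462 -0.465  0.023] [[0.312, -0.527, -0.001], [0.559, -0.435, 0.031]]
thick_bar 0.97 [445 186] 843 [ 0.675 -0.427  0.044] [[0.612, -0.48, 0.01], [0.741, -0.375, 0.051]]
thick_bar 0.88 [384 228] 762 [ 0.544 -0.223  0.045] [[0.521, -0.293, 0.011], [0.568, -0.147, 0.051]]
thick_bar 0.67 [320 290] 21 [ 0.345 -0.017  0.055] [[0.342, -0.034, 0.025], [0.351, -0.004, 0.059]]
contro
[... 2758 characters left out ...]
[0.446, 0.177, 0.066]]
switch_tip 0.63 [300 289] 127 [0.588 0.207 0.149] [[0.576, 0.197, 0.1], [0.613, 0.217, 0.156]]
grinder 0.64 [224 282] 3052 [0.781 0.188 0.063] [[0.743, -0.024, 0.028], [0.849, 0.284, 0.071]]
pipe_ring 0.76 [394 250] 810 [ 0.384 -0.013  0.034] [[0.345, -0.062, 0.002], [0.421, 0.019, 0.056]]
pipe_ring 0.32 [392 152] 736 [ 0.453 -0.456  0.02 ] [[0.316, -0.518, -0.002], [0.563, -0.431, 0.028]]
hammer 0.55 [394 151] 675 [ 0.456 -0.455  0.021] [[0.316, -0.519, 0.005], [0.563, -0.431, 0.028]]
hammer 0.29 [313 321] 8342 [0.537 0.241 0.059] [[0.422, 0.122, 0.022], [0.663, 0.329, 0.106]]
1.7 [0.19705436 0.4866388  0.18943501] [6.00713590e-01 3.08361477e+00 1.01394574e-04] 0.0188
```

Run:
```python
import cv2
a=cv2.imread("pics/top0.png");b=cv2.imread("pics/side0.png")
cv2.imwrite("pics/topc.png",cv2.resize(a[120:320,180:480],None,fx=2.6,fy=2.6,interpolation=cv2.INTER_CUBIC))
cv2.imwrite("pics/sidec.png",cv2.resize(b[100:380,200:440],None,fx=2.1,fy=2.1,interpolation=cv2.INTER_CUBIC))
```

```text
(no output)
```

View pics/topc.png

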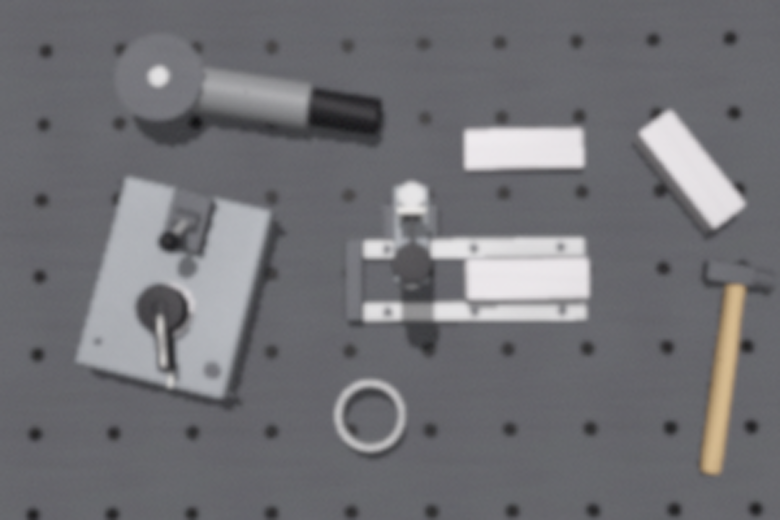

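View pics/sidec.png

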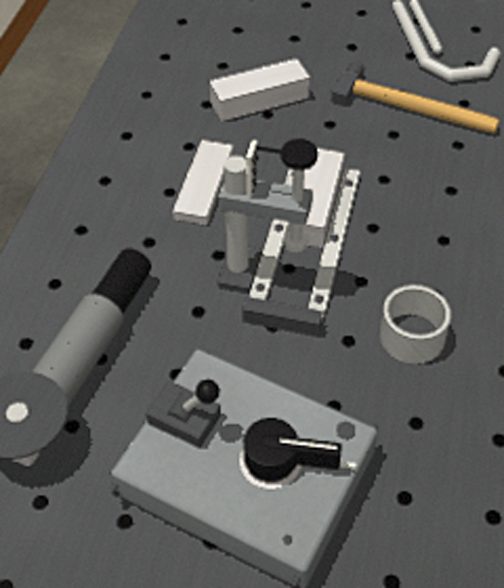

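Top view: thick-looking blocks are the lane bar (384,228) at 0.59 m from the base and a loose look-alike (445,186) at 0.80 m; the lane bar is nearer and in the lane, 45 mm high, so it is the thick_bar. The spare at (379,175) is thin. So the large stud is the target, at top crop (212,370), and the disc at (187,267) by the switch is a decoy. Next I fit the geometry precisely.

```bash
cat > geo.py <<'E'
from h import *
def rect(P): 
    return cv2.minAreaRect((P[:,:2]*1000).astype(np.float32))
def run(cams=("top","side")):
  for c in cams:
    p,d=r.camera(c)
    P,u,v=pts(c,d,np.ones_like(d,bool))
    def box(x0,x1,y0,y1,z0,z1): return (P[:,0]>x0)&(P[:,0]<x1)&(P[:,1]>y0)&(P[:,1]<y1)&(P[:,2]>z0)&(P[:,2]<z1)
    print(c)
    print(" panel",rect(P[box(.38,.7,.08,.35,.055,.064)]))
    print(" rails",rect(P[box(.47,.66,-.30,0.05,.010,.014)]), np.median(P[box(.47,.66,-.30,0.05,.010,.014)],0))
    m=box(.47,.62,-.03,0.05,.025,.034); print(" stop",rect(P[m]),m.sum())
    m=box(.5,.6,-.32,-.03,.040,.049); print(" bar",rect(P[m]),m.sum(),np.median(P[m,2]))
    m=box(.5,.6,-.12,-.03,.236,.255); print(" cap",rect(P[m]),m.sum(),np.median(P[m,2]))
    m=box(.4,.56,.15,.3,.098,.110); Q=P[m]; print(" knobtop",m.sum(),np.round(Q[:,:2].min(0),3),np.round(Q[:,:2].max(0),3),np.median(Q[:,2]))
    g=(Q[:,:2]*1000).astype(np.float32); print(rect(Q))
    m=box(.55,.65,.17,.25,.13,.17); print(" ball",m.sum(),np.median(P[m],0),P[m].min(0),P[m].max(0))
    for n in("large_stud","small_stud","needle_tip"):
      for o in r.cut_out(c,n)[:3]:
        Q,_,_=pts(c,d,o["pixels"]);print(" ",n,o["p"],o["uv"],np.round(np.mean(Q,0),4))
if __name__=="__main__": run()
E
python3 geo.py
```

```text
top
 panel ((540.0880126953125, 213.96038818359375), (189.8515167236328, 239.3702392578125), 75.63821411132812)
 rails ((568.418212890625, -147.75454711914062), (300.0101318359375, 145.77227783203125), 89.30850219726562) [ 0.52015429 -0.16614639  0.01206772]
 stop ((548.8544921875, -7.884695053100586), (19.982467651367188, 98.40754699707031), 89.5029067993164) 186
 bar ((546.2396850585938, -220.94947814941406), (148.69668579101562, 48.94112014770508), 89.27759552001953) 636 0.04493423978132973
 cap ((560.1184692382812, -72.81327819824219), (70.52486419677734, 42.061058044433594), 22.647245407104492) 213 0.24490598762238103
 knobtop 361 [0.438 0.192] [0.54  0.249] 0.10400651308170764
((488.710205078125, 220.91603088378906), (56.77164077758789, 101.5294189453125), 89.38257598876953)
 ball 58 [0.58482958 0.20103663 0.15284178] [0.57420091 0.19040721 0.14458888] [0.59616641 0.21563054 0.1608768 ]
  small_stud 0.65 [244.4, 240.6] [0.4986 0.2176 0.1005]
  needle_tip 0.91 [243.1, 240.9] [0.4983 0.2181 0.1001]
side
 panel ((541.983642578125, 217.23507690429688), (191.39505004882812, 238.9605
[... 349 characters left out ...]
154.53814697265625), 0.02160084806382656) 417 0.043786351946664526
 cap ((560.49169921875, -69.69778442382812), (64.98155975341797, 45.74690246582031), 27.740510940551758) 223 0.24322250725035208
 knobtop 626 [0.438 0.193] [0.542 0.254] 0.10250694781937067
((492.01708984375, 229.1283721923828), (59.62496566772461, 101.09185791015625), 76.76231384277344)
 ball 105 [0.58579431 0.20969366 0.15116951] [0.57518333 0.19589709 0.13015911] [0.59925934 0.21805132 0.15661499]
  large_stud 0.63 [332.0, 213.4] [ 0.5713 -0.0798  0.0824]
  large_stud 0.43 [365.1, 305.0] [0.4395 0.168  0.0619]
  needle_tip 0.94 [332.2, 312.7] [0.4936 0.2264 0.0936]
  needle_tip 0.44 [334.8, 211.0] [ 0.5714 -0.0782  0.0851]
```

```bash
cat > go.py <<'E'
import sys,numpy as np
from scipy.spatial.transform import Rotation as Ro
from cell import r
x,y,z,a=map(float,sys.argv[1:5])  # a: world angle of tool y, deg; tool down
s=r.state();R0=Ro.from_rotvec(s["tcp_rot"])
ty=np.array([np.cos(np.radians(a)),np.sin(np.radians(a)),0]);tz=np.array([0,0,-1.]);tx=np.cross(ty,tz)
Rt=Ro.from_matrix(np.stack([tx,ty,tz],1))
print("shift",np.round(R0.inv().apply(np.array([x,y,z])-s["tcp_pos"])/.8,4),"turn",np.round((R0.inv()*Rt).as_rotvec()/.5,3),"t",s["time_s"],"pos",np.round(s["tcp_pos"],4),"F",np.round(s["wrist_force"],1),"q",np.round(s["qpos"],2))
E
python3 go.py 0.54 -0.35 0.30 0
```

```text
shift [-0.7899 -0.8084 -0.1383] turn [ 0.    -0.     2.372] t 2.1 pos [0.1971 0.4866 0.1894] F [ 0.6  0.3 -0.1] q [ 1.04  0.34  1.52  0.    1.28 -0.15]
```

```bash
python3 -m handwheel '[[0,[0,0,-0.07],[0,0,0]],[0,[-0.03,-0.03,-0.138],[0,0,0.2]],[0,[-0.55,-0.56,-0.138],[0,0,1]],[0,[-0.55,-0.56,-0.138],[0,0,1]],[0,[-0.55,-0.56,-0.138],[0,0,1]],[0,[-0.55,-0.56,-0.138],[0,0,1]],[0,[-0.55,-0.56,-0.138],[0,0,1]],[0,[-0.55,-0.56,-0.138],[0,0,1]],[0,[-0.55,-0.56,-0.138],[0,0,1]],[0,[-0.55,-0.56,-0.138],[0,0,1]],[0,[-0.55,-0.56,-0.138],[0,0,1]],[0,[-0.55,-0.56,-0.138],[0,0,1]]]' 10; python3 go.py 0.54 -0.35 0.30 0
```

```text
time_s: 3.3
tcp_pos: [0.3975, -0.0001, 0.2973]
tcp_rot: [1.345, 2.838, 0.001]
wrist_force: [1.5, 0.0, 0.6]
opening: 0.0024
finger_force: 0.0
shift [-0.4513 -0.1391 -0.0032] turn [2.000e-03 1.000e-03 1.371e+00] t 3.3 pos [ 3.975e-01 -1.000e-04  2.973e-01] F [1.5 0.  0.6] q [-0.19  0.03  1.62  0.    1.49 -0.88]
```

```bash
python3 -m handwheel '[[0,[-0.45,-0.14,0],[0,0,1]],[0,[-0.45,-0.14,0],[0,0,1]],[0,[-0.45,-0.14,0],[0,0,1]],[0,[-0.45,-0.14,0],[0,0,1]],[0,[-0.45,-0.14,0],[0,0,1]],[0,[-0.45,-0.14,0],[0,0,1]],[0,[-0.45,-0.14,0],[0,0,1]],[0,[-0.45,-0.14,0],[0,0,1]],[0,[-0.45,-0.14,0],[0,0,1]],[0,[-0.45,-0.14,0],[0,0,1]]]'; python3 go.py 0.545 -0.35 0.022 -0.7
```

```text
time_s: 4.3
tcp_pos: [0.5383, -0.3474, 0.2961]
tcp_rot: [-2.005, -2.416, -0.001]
wrist_force: [-0.9, 0.9, -0.1]
opening: 0.0003
finger_force: 0.0
shift [-0.0052  0.0078  0.3426] turn [-0.002 -0.003  0.395] t 4.3 pos [ 0.5383 -0.3474  0.2961] F [-0.9  0.9 -0.1] q [-0.69  0.53  0.95  0.    1.67 -0.88]
```

```bash
python3 -m handwheel '[[0,[-0.005,0.008,0.06],[0,0,0.39]],[0,[-0.005,0.008,0.2],[0,0,0.39]],[0,[-0.005,0.008,0.342],[0,0,0.39]],[0,[-0.005,0.008,0.342],[0,0,0.39]],[0,[-0.005,0.008,0.342],[0,0,0.39]],[0,[-0.005,0.008,0.342],[0,0,0.39]],[0,[-0.005,0.008,0.342],[0,0,0.39]],[0,[-0.005,0.008,0.342],[0,0,0.39]]]'; python3 go.py 0.547 -0.19 0.022 -0.7; python3 go.py 0.547 -0.177 0.022 -0.7
```

```text
time_s: 5.1
tcp_pos: [0.5463, -0.3496, 0.025]
tcp_rot: [2.229, 2.212, 0.001]
wrist_force: [0.9, -1.6, 0.2]
opening: 0.0003
finger_force: 0.0
shift [ 0.1995 -0.0007  0.0036] turn [0.003 0.002 0.009] t 5.1 pos [ 0.5463 -0.3496  0.025 ] F [ 0.9 -1.6  0.2] q [-0.69  0.72  1.35  0.    1.07 -0.68]
shift [ 0.2158 -0.0008  0.0036] turn [0.003 0.002 0.009] t 5.1 pos [ 0.5463 -0.3496  0.025 ] F [ 0.9 -1.6  0.2] q [-0.69  0.72  1.35  0.    1.07 -0.68]
```

```bash
python3 -m handwheel '[[0,[0.02,0,0],[0,0,0]],[0,[0.04,0,0],[0,0,0]],[0,[0.052,0,0],[0,0,0]],[0,[0.065,0,0],[0,0,0]],[0,[0.08,0,0],[0,0,0]],[0,[0.096,0,0],[0,0,0]],[0,[0.112,0,0],[0,0,0]],[0,[0.128,0,0],[0,0,0]],[0,[0.144,0,0],[0,0,0]],[0,[0.16,0,0],[0,0,0]],[0,[0.172,0,0],[0,0,0]],[0,[0.18,0,0],[0,0,0]]]'
python3 - <<'E'
from h import *
import geo; geo.run(("top","side"))
E
python3 go.py 0.547 -0.177 0.022 -0.7
```

```text
time_s: 6.3
tcp_pos: [0.547, -0.2051, 0.0234]
tcp_rot: [-2.231, -2.212, -0.0]
wrist_force: [1.0, 0.1, 0.3]
opening: 0.0003
finger_force: 0.0
top
 panel ((540.111083984375, 213.83602905273438), (189.698486328125, 239.4746856689453), 75.52595520019531)
 rails ((569.0128173828125, -139.97230529785156), (271.960205078125, 145.9039306640625), 89.54924011230469) [ 0.51614813 -0.08250379  0.0122286 ]
 stop ((548.8796997070312, -7.915754318237305), (19.943334579467773, 98.55078887939453), 89.69786834716797) 187
 bar ((548.2311401367188, -167.48814392089844), (51.07402420043945, 26.204076766967773), 20.15142059326172) 26 0.045600872526113626
 cap ((559.8444213867188, -72.59669494628906), (70.60680389404297, 42.123287200927734), 23.41615104675293) 212 0.24531533809937872
 knobtop 361 [0.438 0.193] [0.54 0.25] 0.10391752988514101
((488.78118896484375, 222.13427734375), (56.87344741821289, 101.59274291992188), 86.6148910522461)
 ball 58 [0.58454362 0.20111305 0.15284173] [0.57386655 0.19085057 0.13004832] [0.59806137 0.21483413 0.16149425]
  small_stud 0.17 [339.5, 219.2] [ 0.549  -0.0773  0.237
[... 578 characters left out ...]
, -70.51619720458984), (63.20917892456055, 45.53434753417969), 28.04923439025879) 220 0.24339543452118753
 knobtop 633 [0.438 0.194] [0.542 0.254] 0.10242008931057094
((492.3848571777344, 229.64749145507812), (60.13332748413086, 101.384765625), 77.67587280273438)
 ball 105 [0.58595778 0.20942161 0.15080432] [0.57526296 0.19705516 0.13135345] [0.598915   0.21742808 0.15810902]
  small_stud 0.6 [332.6, 318.1] [0.4946 0.228  0.0944]
  small_stud 0.36 [402.6, 153.5] [ 0.426  -0.4577  0.018 ]
  needle_tip 0.85 [332.7, 312.9] [0.4955 0.2281 0.0958]
shift [ 0.0371 -0.0002  0.0016] turn [0.    0.    0.005] t 6.7 pos [ 0.5469 -0.2067  0.0233] F [ 0.2 -0.2 -0.3] q [-0.49  0.62  1.56  0.    0.96 -0.48]
```

```bash
python3 -m handwheel '[[0,[0.012,0,0],[0,0,0]],[0,[0.022,0,0],[0,0,0]],[0,[0.028,0,0],[0,0,0]],[0,[0.03,0,0],[0,0,0]],[0,[0.03,0,0],[0,0,0]]]';python3 -m handwheel '[[0,[0.0015,0,0],[0,0,0]],[0,[0.003,0,0],[0,0,0]],[0,[0.003,0,0],[0,0,0]]]'
```

```text
time_s: 7.2
tcp_pos: [0.5472, -0.1818, 0.0234]
tcp_rot: [2.231, 2.212, 0.0]
wrist_force: [-0.3, -0.0, 0.5]
opening: -0.0
finger_force: 0.0
time_s: 7.5
tcp_pos: [0.5471, -0.1798, 0.0233]
tcp_rot: [-2.231, -2.211, -0.0]
wrist_force: [0.6, 0.2, -0.0]
opening: 0.0006
finger_force: 0.0
```

```bash
python3 -m handwheel '[[0,[0.002,0,0],[0,0,0]],[0,[0.003,0,0],[0,0,0]]]';python3 -m handwheel '[[0,[0.002,0,0],[0,0,0]],[0,[0.002,0,0],[0,0,0]]]';python3 -c "
from h import *
p,d=save('side','pics/s1.png');P,u,v=pts('side',d,np.ones_like(d,bool))
m=(P[:,0]>.51)&(P[:,0]<.59)&(P[:,1]>-.3)&(P[:,1]<0.02)&(P[:,2]>.038)&(P[:,2]<.05)
print(P[m].min(0),P[m].max(0),m.sum());cv2.imwrite('pics/s1c.png',cv2.resize(p[150:270,260:440,::-1],None,fx=4,fy=4))"
```

```text
time_s: 7.7
tcp_pos: [0.5471, -0.1774, 0.0233]
tcp_rot: [-2.231, -2.211, -0.0]
wrist_force: [0.2, 0.2, 0.1]
opening: 0.0005
finger_force: 0.0
time_s: 7.9
tcp_pos: [0.5471, -0.1756, 0.0233]
tcp_rot: [-2.231, -2.211, -0.0]
wrist_force: [-0.4, -0.5, -0.3]
opening: 0.0004
finger_force: 0.0
[ 0.52238113 -0.25674031  0.03821782] [ 0.54948964 -0.14119841  0.04925299] 156
```

View pics/s1c.png

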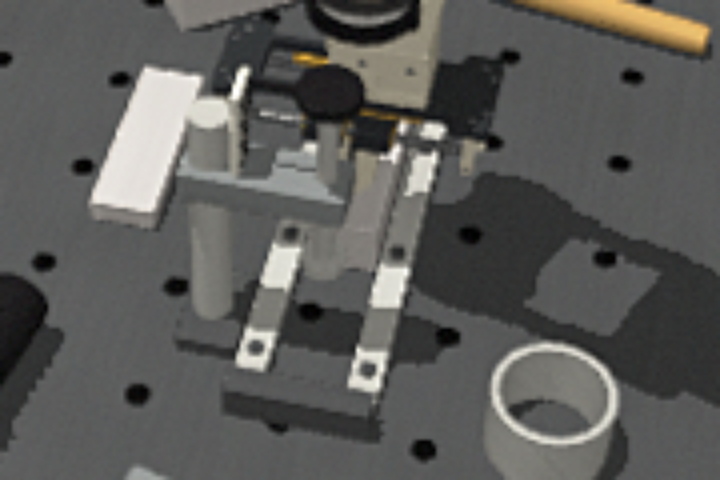

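Run:
```python
from h import *
s=r.state();print(s["opening"],s["tcp_pos"],s["time_s"])
p,d=r.camera("side");P,u,v=pts("side",d,np.ones_like(d,bool))
k=r.calibration("side");K=np.array(k["camera_matrix"])
for X in([.547,-.1756,.0233],[.547,-.1756,.09],[.547,-.141,.045],[.547,-.166,.045],[.547,-.017,.045]):
    c=K@(np.array(k["R"])@X+k["t"]);print(X,c[:2]/c[2], (c[:2]/c[2]-[260,150])*4)
for q in([342+10,196],[352,190],[377,190],[350,212],[347,185],[352,200]):
    i=np.nonzero((u==q[0])&(v==q[1]))[0];print(q,P[i])
t,_=r.camera("top")
a=cv2.resize(p[130:230,270:430,::-1],None,fx=5,fy=5,interpolation=cv2.INTER_CUBIC)
cv2.imwrite("pics/s2.png",a)
```

```text
0.0003326962206024989 [ 0.54717615 -0.17568592  0.02333445] 7.95
[0.547, -0.1756, 0.0233] [347.65151963 203.46077211] [350.60607852 213.84308843]
[0.547, -0.1756, 0.09] [348.5597493  187.55208038] [354.23899721 150.20832151]
[0.547, -0.141, 0.045] [345.52825611 207.02359212] [342.11302442 228.09436848]
[0.547, -0.166, 0.045] [347.27889766 200.7696159 ] [349.11559065 203.0784636 ]
[0.547, -0.017, 0.045] [336.17331592 240.44309664] [304.69326369 361.77238656]
[352, 196] [[ 0.53334629 -0.16032549  0.07427853]]
[352, 190] [[ 0.53465943 -0.16168068  0.09699945]]
[377, 190] [[ 0.46337683 -0.1345317   0.14150916]]
[350, 212] [[ 0.53360394 -0.14345551  0.02441194]]
[347, 185] [[ 0.54545981 -0.13684173  0.13873184]]
[352, 200] [[ 0.53489682 -0.17603849  0.04080879]]
```

View pics/s2.png

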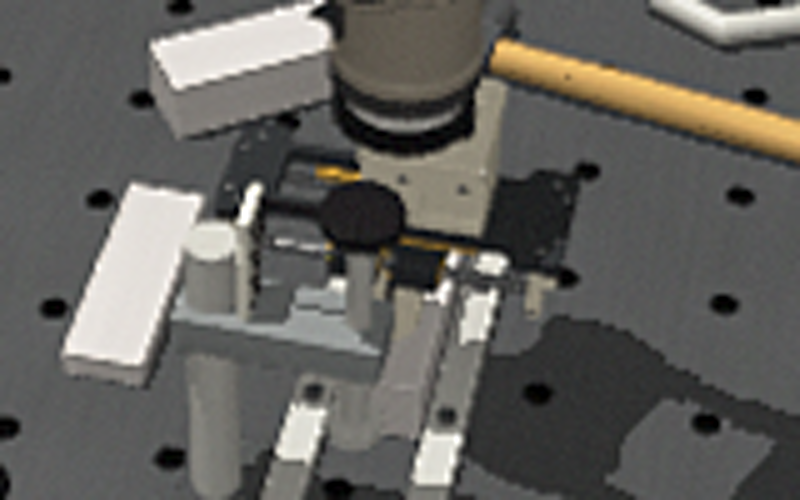

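Run:
```python
from h import *
s=r.state();print({k:np.round(v,3).tolist() for k,v in s.items()})
for c,cols in(("side",(346,349,351,353)),):
    p,d=r.camera(c);P,u,v=pts(c,d,np.ones_like(d,bool))
    for q in cols:
        for i in np.nonzero((u==q)&(v>=183)&(v<=219))[0][::2]: print(q,v[i],np.round(P[i],3),p[v[i],q])
```

```text
{'time_s': 8.05, 'qpos': [-0.444, 0.608, 1.588, 0.0, 0.946, -0.435], 'dq': [-0.0, 0.003, -0.0, -0.0, -0.002, -0.0], 'joint_torque': [0.045, -51.364, -19.574, 0.05, 0.07, 0.001], 'tcp_pos': [0.547, -0.176, 0.023], 'tcp_rot': [-2.231, -2.212, -0.0], 'wrist_force': [0.181, -0.408, 0.171], 'torque': [-0.103, 0.033, -0.018], 'finger_force': 0.0, 'opening': 0.0}
346 183 [ 0.55  -0.144  0.139] [81 76 65]
346 185 [ 0.553 -0.163  0.112] [146 138 122]
346 187 [ 0.552 -0.163  0.104] [148 142 126]
346 189 [ 0.552 -0.161  0.097] [126 124 109]
346 191 [ 0.539 -0.087  0.167] [84 88 84]
346 193 [ 0.538 -0.082  0.165] [86 86 86]
346 195 [ 0.536 -0.074  0.166] [82 84 82]
346 197 [ 0.535 -0.068  0.165] [83 83 81]
346 199 [ 0.534 -0.065  0.161] [74 76 76]
346 201 [ 0.534 -0.068  0.151] [64 64 64]
346 203 [ 0.534 -0.068  0.143] [82 83 80]
346 205 [ 0.547 -0.147  0.047] [114 109 108]
346 207 [ 0.546 -0.142  0.044] [126 123 120]
346 209 [ 0.546 -0.146  0.032] [129 124 120]
346 211 [ 0.546 -0.147  0.022] [126 122 120]
346 213 [ 0.546 -0.148  0.011] [124 123 116]
346 215 [ 0.545 -0.146  0.005] [118 117 111]

[... 1822 characters left out ...]
29 -0.139  0.133] [40 38 37]
353 189 [ 0.532 -0.16   0.103] [151 144 125]
353 191 [ 0.532 -0.167  0.088] [156 149 131]
353 193 [ 0.532 -0.165  0.083] [131 126 108]
353 195 [ 0.535 -0.194  0.044] [137 134 125]
353 197 [ 0.534 -0.184  0.046] [130 125 122]
353 199 [ 0.532 -0.177  0.045] [131 127 122]
353 201 [ 0.531 -0.173  0.04 ] [130 125 121]
353 203 [ 0.529 -0.161  0.045] [133 129 127]
353 205 [ 0.528 -0.153  0.045] [133 128 126]
353 207 [ 0.526 -0.147  0.044] [135 132 127]
353 210 [ 0.526 -0.145  0.033] [130 126 121]
353 212 [ 0.525 -0.142  0.029] [132 129 123]
353 214 [ 0.525 -0.145  0.017] [138 133 126]
353 216 [ 0.524 -0.145  0.008] [126 122 118]
353 218 [ 0.524 -0.144 -0.   ] [33 35 39]
```

The tool is visibly about 43 mm higher than reported: the finger ends at z≈0.066 by depth, while the state says 0.023, so it passed over the bar. I'll check that offset against the start picture.

Run:
```python
from h import *
for c in("side","top"):
    d=np.load(f"{c}_d.npy");P,u,v=pts(c,d,np.ones_like(d,bool))
    m=(abs(P[:,0]-.197)<.12)&(abs(P[:,1]-.487)<.12)&(P[:,2]>.05)
    print(c,m.sum());
    if m.sum():
        Q=P[m]; h=np.histogram(Q[:,2],np.arange(.1,.5,.02));print(h[0])
        for z0 in np.arange(.1,.4,.02):
            w=Q[(Q[:,2]>=z0)&(Q[:,2]<z0+.02)]
            if len(w):print(round(z0,2),len(w),np.round(w[:,:2].min(0),3),np.round(w[:,:2].max(0),3))
```

```text
side 12934
[ 0  0  0  0  0  0  0  0  0  7 72 33  0  0 22  0 45 71 90]
0.28 7 [0.2   0.396] [0.213 0.43 ]
0.3 72 [0.201 0.398] [0.214 0.432]
0.32 33 [0.192 0.391] [0.206 0.414]
0.38 22 [0.213 0.433] [0.222 0.45 ]
top 5439
[  0   0   0   0   0   0  17  14   8  38 367 994 127  80 407 110 179 172
  69]
0.22 17 [0.205 0.525] [0.227 0.537]
0.24 14 [0.209 0.526] [0.229 0.541]
0.26 8 [0.217 0.525] [0.226 0.533]
0.28 38 [0.136 0.393] [0.26  0.551]
0.3 367 [0.128 0.388] [0.264 0.557]
0.32 994 [0.13  0.386] [0.265 0.577]
0.34 127 [0.156 0.428] [0.226 0.492]
0.36 80 [0.157 0.432] [0.2   0.464]
0.38 407 [0.147 0.427] [0.235 0.49 ]
0.4 110 [0.165 0.448] [0.234 0.495]
```

Same constant offset at the start: body to TCP 109 mm instead of 66 mm. I'll back out, go lower while watching the force, and re-measure the fingertip height.

```bash
python3 -m handwheel '[[0,[-0.06,0,-0.01],[0,0,0]],[0,[-0.12,0,-0.01],[0,0,0]],[0,[-0.18,0,0],[0,0,0]],[0,[-0.225,0,0],[0,0,0]],[0,[-0.225,0,0.01],[0,0,0]],[0,[-0.225,0,0.02],[0,0,0]],[0,[-0.225,0,0.025],[0,0,0]],[0,[-0.225,0,0.025],[0,0,0]]]'
python3 - <<'E'
from h import *
s=r.state();t=s["tcp_pos"];print(t)
for c in("side","top"):
    p,d=save(c,f"pics/{c}3.png");P,u,v=pts(c,d,np.ones_like(d,bool))
    m=(abs(P[:,0]-t[0])<.025)&(abs(P[:,1]-t[1])<.025)&(P[:,2]>.008)&(P[:,2]<.16)
    Q=P[m];print(c,m.sum())
    for z0 in np.arange(0.0,.16,.01):
        w=Q[(Q[:,2]>=z0)&(Q[:,2]<z0+.01)]
        if len(w):print(round(z0,2),len(w),np.round(w[:,:2].min(0),3),np.round(w[:,:2].max(0),3))
    if c=="side":cv2.imwrite("pics/s3c.png",cv2.resize(p[90:240,280:440,::-1],None,fx=4,fy=4,interpolation=cv2.INTER_CUBIC))
E
```

```text
time_s: 8.9
tcp_pos: [0.5453, -0.3539, 0.0023]
tcp_rot: [-2.228, -2.211, -0.0]
wrist_force: [0.7, 0.5, 0.6]
opening: 0.0006
finger_force: 0.0
[ 0.54528052 -0.35394581  0.00234833]
side 180
0.03 2 [ 0.548 -0.343] [ 0.552 -0.343]
0.04 18 [ 0.536 -0.345] [ 0.558 -0.337]
0.05 25 [ 0.531 -0.347] [ 0.562 -0.336]
0.06 26 [ 0.529 -0.349] [ 0.563 -0.336]
0.07 31 [ 0.529 -0.347] [ 0.563 -0.337]
0.08 21 [ 0.528 -0.346] [ 0.567 -0.337]
0.09 1 [ 0.551 -0.341] [ 0.551 -0.341]
0.1 1 [ 0.55  -0.348] [ 0.55  -0.348]
0.11 1 [ 0.55  -0.348] [ 0.55  -0.348]
0.12 19 [ 0.521 -0.335] [ 0.566 -0.33 ]
0.13 16 [ 0.522 -0.332] [ 0.566 -0.329]
0.14 11 [ 0.528 -0.355] [ 0.569 -0.329]
0.15 8 [ 0.523 -0.334] [ 0.561 -0.329]
top 0
```

View pics/s3c.png

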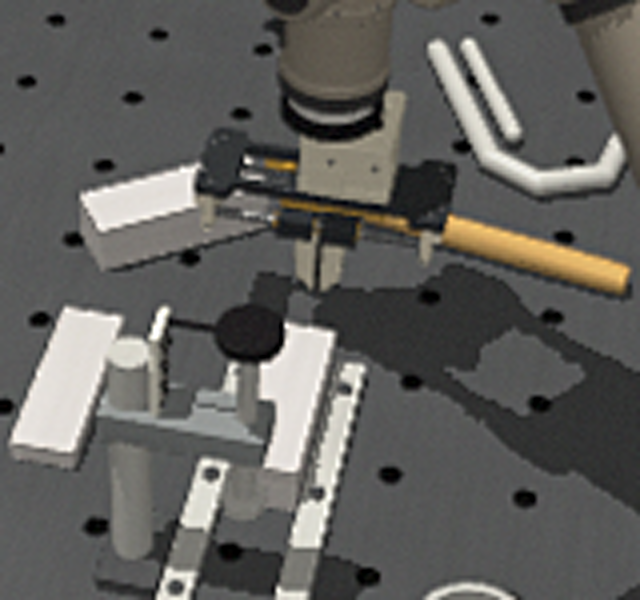

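The fingertips (crop (320,290)) hang free at z≈0.042 with 0.002 reported, the bar is unmoved, and xy agrees. True z is therefore the reported value plus about 0.042. I'll lower to a true 0.024 and push.

```bash
python3 -m handwheel '[[0,[0,0,0.015],[0,0,0]],[0,[0,0,0.024],[0,0,0]],[0,[0.02,0,0.024],[0,0,0]],[0,[0.045,0.001,0.024],[0,0,0]],[0,[0.058,0.001,0.024],[0,0,0]],[0,[0.07,0.001,0.024],[0,0,0]],[0,[0.084,0.001,0.024],[0,0,0]],[0,[0.098,0.001,0.024],[0,0,0]],[0,[0.112,0.001,0.024],[0,0,0]],[0,[0.126,0.001,0.024],[0,0,0]]]'
python3 - <<'E'
from h import *
p,d=r.camera('side');P,u,v=pts('side',d,np.ones_like(d,bool))
m=(P[:,0]>.51)&(P[:,0]<.59)&(P[:,1]>-.24)&(P[:,1]<0.02)&(P[:,2]>.02)&(P[:,2]<.04)&(u>338)&(u<365)
print(np.percentile(P[m][:,1],[5,50,95]),m.sum())
E
```

```text
time_s: 10.0
tcp_pos: [0.5473, -0.2544, -0.0158]
tcp_rot: [2.231, 2.211, 0.0]
wrist_force: [0.2, -4.9, -1.7]
opening: 0.0006
finger_force: 2.2
[-0.19990367 -0.08983141  0.00545455] 180
```

```bash
python3 -m handwheel '[[0,[0.014,0,0],[0,0,0]],[0,[0.028,0,0],[0,0,0]],[0,[0.042,0,0],[0,0,0]],[0,[0.056,0,0],[0,0,0]],[0,[0.068,0,0],[0,0,0]],[0,[0.078,0,0],[0,0,0]],[0,[0.082,0,0],[0,0,0]],[0,[0.085,0,0],[0,0,0]]]';for i in 1 2; do python3 -m handwheel '[[0,[0.0025,0,0],[0,0,0]],[0,[0.0025,0,0],[0,0,0]]]'; done
```

```text
time_s: 10.85
tcp_pos: [0.5481, -0.187, -0.0157]
tcp_rot: [2.23, 2.211, -0.0]
wrist_force: [-0.2, -6.1, -0.2]
opening: 0.0005
finger_force: 2.9
time_s: 11.05
tcp_pos: [0.5481, -0.185, -0.0157]
tcp_rot: [2.231, 2.211, 0.0]
wrist_force: [-0.2, -3.8, 0.7]
opening: 0.0007
finger_force: 1.9
time_s: 11.25
tcp_pos: [0.5482, -0.1833, -0.0156]
tcp_rot: [2.231, 2.211, 0.0]
wrist_force: [0.8, -4.0, 1.0]
opening: 0.0004
finger_force: 2.3
```

```bash
python3 -m handwheel '[[0,[0.0025,0,0],[0,0,0]],[0,[0.005,0,0],[0,0,0]]]'; python3 -m handwheel '[[0,[0.002,0,0],[0,0,0]]]'; python3 -m handwheel '[[0,[0.002,0,0],[0,0,0]]]'
```

```text
time_s: 11.45
tcp_pos: [0.5482, -0.1796, -0.0156]
tcp_rot: [2.231, 2.21, -0.0]
wrist_force: [-0.9, -5.8, 0.3]
opening: 0.0006
finger_force: 3.5
time_s: 11.55
tcp_pos: [0.5489, -0.1796, -0.0154]
tcp_rot: [2.228, 2.209, -0.001]
wrist_force: [-0.2, -16.5, -2.6]
opening: 0.0005
finger_force: 8.3
time_s: 11.65
tcp_pos: [0.5491, -0.1797, -0.0153]
tcp_rot: [2.226, 2.208, -0.003]
wrist_force: [-1.2, -24.4, -0.9]
opening: 0.0004
finger_force: 11.5
```

Run:
```python
from h import *
p,d=r.camera('side');P,u,v=pts('side',d,np.ones_like(d,bool))
print(r.state()["tcp_pos"],r.state()["wrist_force"])
for q in(338,342,345):
  for i in np.nonzero((u==q)&(v>=222)&(v<=250))[0][::3]: print(q,v[i],np.round(P[i],3))
```

```text
[ 0.54901782 -0.17968504 -0.01525308] [ -0.41440398 -18.60380908  -2.61626297]
338 222 [ 0.556 -0.081  0.045]
338 225 [ 0.554 -0.073  0.043]
338 228 [ 0.551 -0.059  0.046]
338 231 [ 0.549 -0.05   0.045]
338 234 [ 0.548 -0.044  0.04 ]
338 237 [ 0.545 -0.03   0.044]
338 240 [ 0.542 -0.019  0.045]
338 243 [ 0.542 -0.016  0.036]
338 246 [ 0.54  -0.012  0.029]
338 249 [ 0.538 -0.001  0.031]
342 222 [ 0.546 -0.086  0.042]
342 225 [ 0.543 -0.073  0.046]
342 228 [ 0.541 -0.065  0.043]
342 231 [ 0.538 -0.051  0.047]
342 234 [ 0.536 -0.042  0.046]
342 237 [ 0.534 -0.031  0.047]
342 240 [ 0.532 -0.021  0.046]
342 243 [ 0.531 -0.018  0.038]
342 246 [ 0.53  -0.014  0.029]
342 249 [ 0.528 -0.006  0.028]
345 222 [ 0.538 -0.089  0.042]
345 225 [ 0.535 -0.078  0.042]
345 228 [ 0.533 -0.067  0.043]
345 231 [ 0.53  -0.053  0.047]
345 234 [ 0.528 -0.043  0.046]
345 237 [ 0.526 -0.035  0.044]
345 240 [ 0.526 -0.032  0.035]
345 243 [ 0.526 -0.035  0.018]
345 246 [ 0.526 -0.038  0.001]
345 249 [ 0.52  -0.008  0.026]
```

The force jump at 0.1797 and depth (bar end face at y≈-0.018, against the stop) show the bar is home. Next: back off, go up, and move over the cap.

```bash
python3 -m handwheel '[[0,[-0.01,0,0],[0,0,0]],[0,[-0.03,0,0],[0,0,0]],[0,[-0.03,0,-0.06],[0,0,0]],[0,[-0.03,0,-0.12],[0,0,0]],[0,[-0.03,0,-0.18],[0,0,0]],[0,[-0.03,0,-0.24],[0,0,0]],[0,[-0.03,0,-0.3],[0,0,0]],[0,[-0.03,0,-0.345],[0,0,0]],[0,[-0.03,0,-0.345],[0,0,0]]]'; python3 go.py 0.549 -0.077 0.212 -0.7; python3 go.py 0.549 -0.077 0.167 -0.7
```

```text
time_s: 12.6
tcp_pos: [0.5497, -0.2008, 0.2661]
tcp_rot: [2.224, 2.205, 0.006]
wrist_force: [0.0, -0.4, 0.8]
opening: 0.0005
finger_force: 0.0
shift [ 0.155  -0.0029  0.0671] turn [0.019 0.007 0.007] t 12.6 pos [ 0.5497 -0.2008  0.2661] F [ 0.  -0.4  0.8] q [-0.48  0.41  1.22  0.    1.51 -0.47]
shift [ 0.1552 -0.0034  0.1233] turn [0.019 0.007 0.007] t 12.6 pos [ 0.5497 -0.2008  0.2661] F [ 0.  -0.4  0.8] q [-0.48  0.41  1.22  0.    1.51 -0.47]
```

```bash
python3 -c "
import geo;geo.run(('top','side'))" | grep -E "top|side|bar|cap"
```

```text
top
 stop ((548.86572265625, -7.919425964355469), (19.971681594848633, 98.60185241699219), 89.52413940429688) 179
 bar ((547.808349609375, -98.67521667480469), (135.41561889648438, 49.101585388183594), 89.16908264160156) 316 0.045021743424270066
 cap ((559.8131713867188, -72.60065460205078), (70.48509979248047, 42.132957458496094), 23.78725814819336) 210 0.2449839780779508
 knobtop 367 [0.438 0.193] [0.54 0.25] 0.10377600340300606
side
 stop ((549.9859008789062, -6.502684593200684), (29.215137481689453, 101.32032775878906), 88.78868103027344) 294
 bar ((549.9240112304688, -97.70957946777344), (134.68267822265625, 50.24447250366211), 89.9920654296875) 469 0.043955800393581615
 cap ((560.2509765625, -80.28107452392578), (45.15190887451172, 66.88475036621094), 63.78937530517578) 222 0.24325431886314508
 knobtop 630 [0.438 0.195] [0.542 0.255] 0.1023213072988323
```

```bash
python3 -m handwheel '[[0,[0.05,-0.002,0],[0.02,0,0]],[0,[0.11,-0.003,0],[0.02,0,0]],[0,[0.155,-0.003,0],[0.02,0,0]],[0,[0.155,-0.003,0.04],[0.02,0,0]],[0,[0.155,-0.003,0.07],[0.02,0,0]],[0,[0.155,-0.003,0.085],[0.02,0,0]],[0,[0.155,-0.003,0.1],[0.02,0,0]],[0,[0.155,-0.003,0.11],[0.02,0,0]],[0,[0.155,-0.003,0.116],[0.02,0,0]]]'; python3 -m handwheel '[[0,[0,0,0.002],[0,0,0]],[0,[0,0,0.004],[0,0,0]]]'
```

```text
time_s: 13.9
tcp_pos: [0.5469, -0.0759, 0.1725]
tcp_rot: [-2.229, -2.209, 0.007]
wrist_force: [-20.5, 6.9, 58.2]
opening: 0.0003
finger_force: 29.5
time_s: 14.1
tcp_pos: [0.5471, -0.076, 0.1725]
tcp_rot: [-2.231, -2.211, 0.005]
wrist_force: [-21.8, 6.3, 60.1]
opening: 0.0008
finger_force: 29.6
```

```bash
python3 -m handwheel '[[0,[0,0,-0.003],[0,0,0]],[0,[0,0,-0.003],[0,0,0]],[0,[0,0,-0.003],[0,0,0]],[0,[0,0,-0.003],[0,0,0]]]'
python3 - <<'E'
from h import *
p,d=save('side','pics/s4.png');P,u,v=pts('side',d,np.ones_like(d,bool))
cv2.imwrite("pics/s4c.png",cv2.resize(p[120:270,260:420,::-1],None,fx=4,fy=4,interpolation=cv2.INTER_CUBIC))
m=(P[:,0]>.53)&(P[:,0]<.57)&(P[:,1]>-.1)&(P[:,1]<-.05)&(P[:,2]>.06)&(P[:,2]<.3)&(p[v,u].sum(1)<140)
print(m.sum(),np.histogram(P[m,2],np.arange(.06,.3,.01)))
E
```

```text
time_s: 14.5
tcp_pos: [0.5469, -0.0759, 0.1727]
tcp_rot: [-2.23, -2.21, 0.006]
wrist_force: [-14.4, 4.9, 35.4]
opening: 0.0004
finger_force: 18.2
115 (array([ 0,  0,  0,  0,  0,  0,  0,  0,  0,  0,  0,  0,  0,  3, 66, 20,  4,
        4,  3,  0,  0,  0,  1]), array([0.06, 0.07, 0.08, 0.09, 0.1 , 0.11, 0.12, 0.13, 0.14, 0.15, 0.16,
       0.17, 0.18, 0.19, 0.2 , 0.21, 0.22, 0.23, 0.24, 0.25, 0.26, 0.27,
       0.28, 0.29]))
```

View pics/s4c.png

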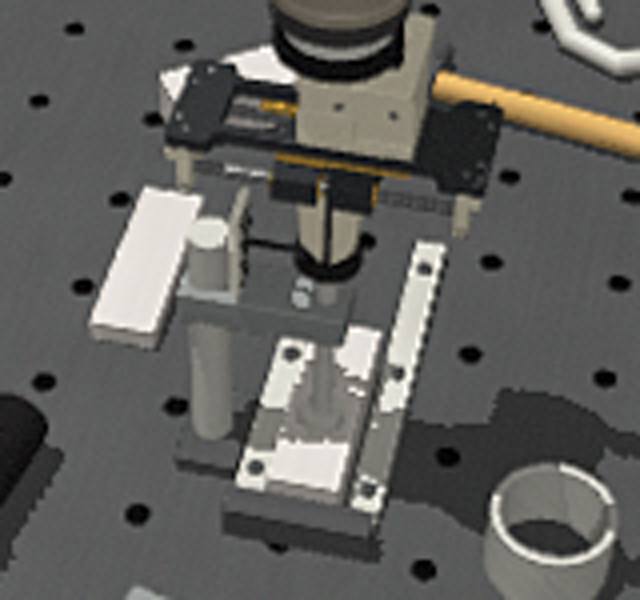

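Step 2 is done: the cap is down at z≈0.21, the foot stands on the bar, and the bar is at the stop. Next: raise, then measure the knob angle.

```bash
python3 -m handwheel '[[0,[0,0,-0.03],[0,0,0]],[0,[0,0,-0.09],[0,0,0]],[0.6,[0,0,-0.12],[0,0,0]],[0.6,[0,0,-0.12],[0,0,0]]]'
cat > knob.py <<'E'
from h import *
A0=[]
for c in("top","side"):
    p,d=r.camera(c);P,u,v=pts(c,d,np.ones_like(d,bool))
    m=(abs(P[:,2]-.103)<.006)&(P[:,0]>.4)&(P[:,0]<.56)&(P[:,1]>.13)&(P[:,1]<.3)
    Q=P[m,:2];ax=np.array([.512,.2225])
    if c=="side": pass
    h=Q[:,0]>.49
    b=Q[np.linalg.norm(Q-ax,axis=1)<.045]
    (cx,cy),rad=cv2.minEnclosingCircle((Q[Q[:,0]>.485]*1000).astype(np.float32))
    rr=np.linalg.norm(Q-ax,axis=1);H=Q[(rr>.04)&(rr<.08)];
    w=H.mean(0)-ax; print(c,len(H),"hub",cx,cy,rad,"handle mean",H.mean(0),"angle",np.degrees(np.arctan2(w[1],w[0]))%360)
    l=cv2.fitLine((H*1000).astype(np.float32),cv2.DIST_HUBER,0,.01,.01).ravel();print("  line dir",np.degrees(np.arctan2(l[1],l[0]))%180)
    # bright needle points just above the panel & stud
    w=(P[:,2]>.066)&(P[:,2]<.082)&(np.linalg.norm(P[:,:2]-ax,axis=1)>.08)&(np.linalg.norm(P[:,:2]-ax,axis=1)<.1)
    print("  needle",w.sum(),P[w].mean(0) if w.any() else "")
    g=p.astype(int).sum(2);Z=np.abs(P[:,2]-.0625)<.005
    s=Z&(np.linalg.norm(P[:,:2]-[.438,.167],axis=1)<.02); G=g[v,u]; base=np.median(G[s]); k=s&(G<base-60)
    print("  stud",k.sum(),P[k].mean(0) if k.any() else "")
E
python3 knob.py; python3 -c "
import geo;geo.run(('top','side'))" | grep -E "panel"; python3 go.py 0.46 0.21 0.21 -79
```

```text
time_s: 14.95
tcp_pos: [0.5496, -0.0769, 0.2671]
tcp_rot: [2.231, 2.21, -0.004]
wrist_force: [-0.1, -0.5, -0.3]
opening: 0.0123
finger_force: 0.0
top 60 hub 510.7762145996094 220.8685302734375 29.930461883544922 handle mean [0.45438436 0.21565083] angle 186.77933003358356
  line dir 179.98308
  needle 42 [0.52740649 0.19270024 0.07298741]
  stud 32 [0.43699178 0.16458256 0.06288232]
side 113 hub 513.2885131835938 223.87010192871094 30.568954467773438 handle mean [0.45532002 0.21992373] angle 182.6024721724595
  line dir 6.2612505
  needle 59 [0.56126071 0.21709007 0.07551232]
  stud 66 [0.43926984 0.16837147 0.06163453]
 panel ((540.0133056640625, 213.81524658203125), (189.93572998046875, 239.3238983154297), 75.70443725585938)
 panel ((542.1873779296875, 217.26824951171875), (189.70144653320312, 239.4601593017578), 75.67627716064453)
shift [ 0.3562 -0.1116  0.0663] turn [-0.019  0.014  2.74 ] t 15.45 pos [ 0.5473 -0.0758  0.2619] F [ 0.2  0.5 -0.9] q [-0.27  0.36  1.3  -0.    1.49 -0.27]
  return _methods._mean(a, axis=axis, dtype=dtype,
  ret = ret.dtype.type(ret / rcount)
```

```bash
python3 -m handwheel '[[0.7,[0.06,-0.01,0],[-0.02,0.01,0.2]],[0.7,[0.12,-0.04,0],[-0.02,0.01,0.5]],[0.7,[0.18,-0.06,0],[-0.02,0.01,0.8]],[0.7,[0.24,-0.08,0],[-0.02,0.01,1]],[0.7,[0.3,-0.1,0.03],[-0.02,0.01,1]],[0.7,[0.36,-0.115,0.06],[-0.02,0.01,1]],[0.7,[0.365,-0.119,0.06],[-0.02,0.01,1]]]'; python3 go.py 0.454 0.2173 0.21 -85
```

```text
time_s: 16.15
tcp_pos: [0.4522, 0.2197, 0.2138]
tcp_rot: [-2.705, -1.592, 0.0]
wrist_force: [-0.3, -0.7, 0.8]
opening: 0.0646
finger_force: 0.0
shift [-0.0016  0.0034  0.0047] turn [-0.006  0.     1.954] t 16.15 pos [0.4522 0.2197 0.2138] F [-0.3 -0.7  0.8] q [0.3  0.28 1.54 0.   1.32 0.8 ]
```

```bash
python3 -m handwheel '[[0.7,[0,0,0],[0,0,0.3]],[0.7,[0,0,0],[0,0,0.6]],[0.7,[0,0,0],[0,0,0.9]],[0.7,[0,0,0],[0,0,1]],[0.7,[0,0,0],[0,0,1]]]'; python3 -m handwheel '[[0.7,[0,0,0],[0,0,0.3]],[0.7,[0,0,0],[0,0,0.6]],[0.7,[0,0,0],[0,0,0.95]],[0.7,[0,0,0],[0,0,0.95]]]';  python3 go.py 0.454 0.2173 0.037 -85
```

```text
time_s: 16.65
tcp_pos: [0.4543, 0.2171, 0.2154]
tcp_rot: [-3.017, -0.87, -0.002]
wrist_force: [0.8, 0.1, -1.0]
opening: 0.0637
finger_force: 0.0
time_s: 17.05
tcp_pos: [0.4544, 0.217, 0.2154]
tcp_rot: [-3.136, -0.135, -0.001]
wrist_force: [-0.2, 0.0, 0.1]
opening: 0.0644
finger_force: 0.0
shift [-7.00e-04  1.00e-04  2.23e-01] turn [-0.005 -0.002 -0.003] t 17.05 pos [0.4544 0.217  0.2154] F [-0.2  0.   0.1] q [0.29 0.28 1.54 0.   1.32 1.78]
```

```bash
python3 -m handwheel '[[0.7,[0,0,0.06],[0,0,0]],[0.7,[0,0,0.12],[0,0,0]],[0.7,[0,0,0.17],[0,0,0]],[0.7,[0,0,0.2],[0,0,0]],[0.7,[0,0,0.222],[0,0,0]],[0.7,[0,0,0.222],[0,0,0]],[0,[0,0,0.222],[0,0,0]],[0,[0,0,0.222],[0,0,0]],[0,[0,0,0.222],[0,0,0]],[0,[0,0,0.222],[0,0,0]],[0,[0,0,0.222],[0,0,0]]]' 12; python3 go.py 0.454 0.2173 0.037 -85
```

```text
time_s: 18.15
tcp_pos: [0.4548, 0.2176, 0.0384]
tcp_rot: [-3.136, -0.137, -0.003]
wrist_force: [-0.3, 0.3, -1.0]
opening: 0.0287
finger_force: 0.0
shift [-0.001   0.0002  0.0018] turn [-0.005 -0.004 -0.   ] t 18.15 pos [0.4548 0.2176 0.0384] F [-0.3  0.3 -1. ] q [0.29 0.48 1.78 0.   0.88 1.77]
```

Still closing.

```bash
python3 -m handwheel '[[0,[0,0,0],[0,0,0]],[0,[0,0,0],[0,0,0]],[0,[0,0,0],[0,0,0]],[0,[0,0,0],[0,0,0]]]'
python3 - <<'E'
import numpy as np
# rotate about axis, in tool frame with tool y at -85deg, tool z down
ax=np.array([.512,.2224]);p=np.array([.4546,.2174])
ty=np.array([np.cos(np.radians(-85)),np.sin(np.radians(-85))]);tx=np.array([np.cos(np.radians(-175)),np.sin(np.radians(-175))])
tx=np.cross([*ty,0],[0,0,-1])[:2]
for a in(4,8,12,16,20,24,28,32,34):
    t=np.radians(a);R=np.array([[np.cos(t),-np.sin(t)],[np.sin(t),np.cos(t)]])
    w=R@(p-ax)+ax-p;print(a,np.round([w@tx/.8,w@ty/.8],4),round(-t/.5,3))
E
```

```text
time_s: 18.55
tcp_pos: [0.4545, 0.2173, 0.038]
tcp_rot: [-3.137, -0.136, -0.001]
wrist_force: [-1.2, -1.8, 3.7]
opening: 0.0158
finger_force: 12.0
4 [0.0002 0.005 ] -0.14
8 [0.0007 0.01  ] -0.279
12 [0.0016 0.015 ] -0.419
16 [0.0028 0.0199] -0.559
20 [0.0043 0.0246] -0.698
24 [0.0062 0.0293] -0.838
28 [0.0084 0.0338] -0.977
32 [0.0109 0.0382] -1.117
34 [0.0123 0.0403] -1.187
```

```bash
python3 -m handwheel '[[0,[0.0002,0.005,0],[0,0,-0.14]],[0,[0.0007,0.01,0],[0,0,-0.28]],[0,[0.0016,0.015,0],[0,0,-0.42]],[0,[0.0028,0.02,0],[0,0,-0.56]],[0,[0.0043,0.0246,0],[0,0,-0.7]],[0,[0.0062,0.0293,0],[0,0,-0.84]],[0,[0.0084,0.0338,0],[0,0,-0.98]],[0,[0.0084,0.0338,0],[0,0,-0.98]],[0,[0.0084,0.0338,0],[0,0,-0.98]]]'
python3 - <<'E'
from h import *
from scipy.spatial.transform import Rotation as Ro
R=Ro.from_rotvec(r.state()["tcp_rot"]).as_matrix();print("handle deg",np.degrees(np.arctan2(-R[1,0],-R[0,0]))%360)
p,d=save("side","pics/s5.png")
cv2.imwrite("pics/s5c.png",cv2.resize(p[240:390,250:410,::-1],None,fx=4,fy=4,interpolation=cv2.INTER_CUBIC))
k=r.calibration("side");K=np.array(k["camera_matrix"])
for a in(209,213,217):
    c=K@(np.array(k["R"])@[.512+.093*np.cos(np.radians(a)),.2224+.093*np.sin(np.radians(a)),.072]+k["t"]);print(a,(c[:2]/c[2]-[250,240])*4)
E
```

```text
time_s: 19.45
tcp_pos: [0.4635, 0.1903, 0.038]
tcp_rot: [-3.011, -0.893, -0.001]
wrist_force: [-1.4, -5.4, 4.9]
opening: 0.0157
finger_force: 12.0
handle deg 213.05281150463264
209 [468.85180118 266.1075978 ]
213 [464.85188906 256.7536285 ]
217 [460.17067378 247.6969366 ]
```

View pics/s5c.png

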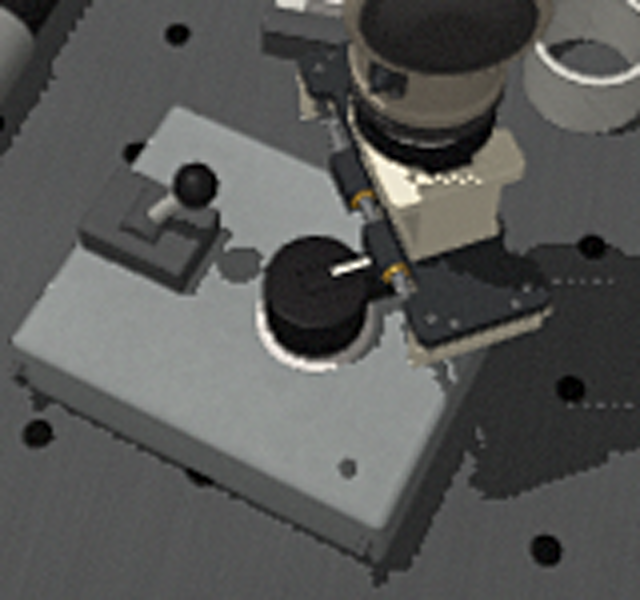

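The knob turned with the gripper (handle now toward 213°; needle hidden under the gripper). 4° more, then release and lift.

```bash
python3 -m handwheel '[[0,[0.0001,0.0025,0],[0,0,-0.07]],[0,[0.0002,0.005,0],[0,0,-0.14]],[0,[0.0002,0.005,0],[0,0,-0.14]],[0.5,[0.0002,0.005,0],[0,0,-0.14]],[0.5,[0.0002,0.005,0],[0,0,-0.14]],[0.5,[0.0002,0.005,0],[0,0,-0.14]],[0.5,[0.0002,0.005,0],[0,0,-0.14]],[0.5,[0.0002,0.005,-0.05],[0,0,-0.14]],[0.5,[0.0002,0.005,-0.1],[0,0,-0.14]],[0.5,[0.0002,0.005,-0.15],[0,0,-0.14]],[0.2,[0.0002,0.005,-0.2],[0,0,-0.14]]]'; python3 -m handwheel '[[0,[-0.05,0.05,0],[0,0,0]],[0,[-0.1,0.1,0],[0,0,0]],[0,[-0.14,0.14,0],[0,0,0]],[0,[-0.14,0.14,0],[0,0,0]]]'
python3 - <<'E'
from h import *
for c in("side","top"):
    p,d=save(c,f"pics/{c}6.png")
    k=r.calibration(c);K=np.array(k["camera_matrix"])
    c0=(250,240) if c=="side" else (200,180)
    cv2.imwrite(f"pics/{c}6c.png",cv2.resize(p[c0[1]:c0[1]+120,c0[0]:c0[0]+150,::-1],None,fx=5,fy=5,interpolation=cv2.INTER_CUBIC))
    for X in([.438,.1665,.063],[.438,.1665,.072],[.512,.2224,.105]):
        q=K@(np.array(k["R"])@X+k["t"]);print(c,X,(q[:2]/q[2]-c0)*5)
    P,u,v=pts(c,d,np.ones_like(d,bool))
    m=(abs(P[:,2]-.103)<.006)&(P[:,0]>.4)&(P[:,0]<.56)&(P[:,1]>.13)&(P[:,1]<.3);Q=P[m,:2]
    ax=np.array([.5108,.2209] if c=="top" else [.5133,.2239])
    rr=np.linalg.norm(Q-ax,axis=1);H=Q[(rr>.04)&(rr<.08)];
    if len(H): w=H.mean(0)-ax; print(len(H),"handle",np.degrees(np.arctan2(w[1],w[0]))%360)
print(r.state()["tcp_pos"])
E
```

```text
time_s: 20.6
tcp_pos: [0.4655, 0.1875, 0.1994]
tcp_rot: [-2.977, -0.998, -0.002]
wrist_force: [1.8, 0.5, 0.1]
opening: 0.0414
finger_force: 0.0
time_s: 21.0
tcp_pos: [0.4432, 0.0268, 0.1975]
tcp_rot: [-2.98, -0.992, -0.002]
wrist_force: [0.4, 0.8, 0.9]
opening: 0.0103
finger_force: 0.0
side [0.438, 0.1665, 0.063] [573.37723439 319.62036763]
side [0.438, 0.1665, 0.072] [574.61477709 309.62805183]
side [0.512, 0.2224, 0.105] [395.05500424 343.91999376]
107 handle 214.9754283333876
top [0.438, 0.1665, 0.063] [303.04910406 408.88838865]
top [0.438, 0.1665, 0.072] [300.52740676 408.89966664]
top [0.512, 0.2224, 0.105] [201.83391741 288.9941047 ]
24 handle 214.56429452140281
[0.4438445  0.02945175 0.19755719]
```

View pics/side6c.png

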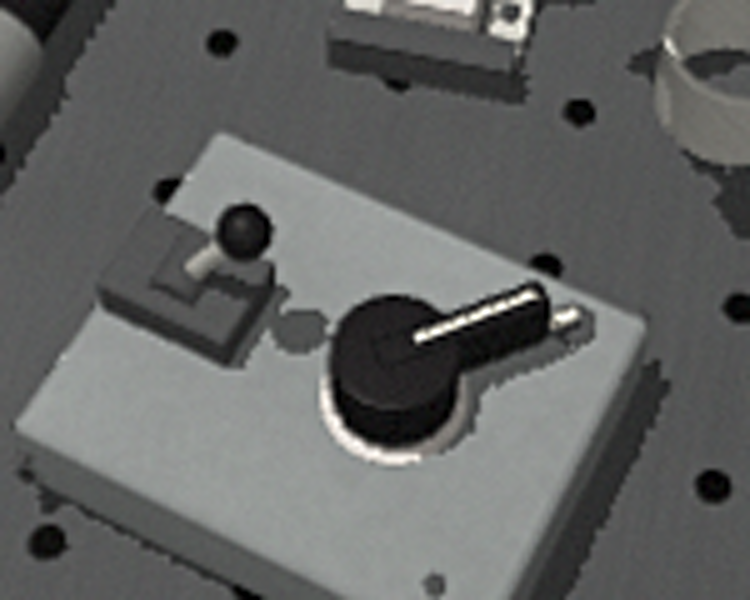

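The needle tip (crop (575,313)) stands over the large stud, about 2 mm off centre at most. Next is the switch: ball at crop (245,230), push along box +x.

```bash
python3 go.py 0.5527 0.2125 0.20 -104.5
```

```text
shift [ 0.2461 -0.1014 -0.0023] turn [-0.005 -0.004  1.793] t 21.1 pos [0.4438 0.0295 0.1976] F [ 0.2 -0.5 -0. ] q [-0.11  0.19  1.72  0.    1.24  0.82]
```

```bash
python3 -m handwheel '[[0,[0.05,-0.02,-0.002],[0,0,0.25]],[0,[0.1,-0.04,-0.002],[0,0,0.5]],[0,[0.15,-0.06,-0.002],[0,0,0.75]],[0,[0.2,-0.08,-0.002],[0,0,1]],[0,[0.246,-0.101,-0.002],[0,0,1]],[0,[0.246,-0.101,-0.002],[0,0,1]],[0,[0.246,-0.101,-0.002],[0,0,1]]]'; python3 -m handwheel '[[0,[0,0,0],[0,0,0.25]],[0,[0,0,0],[0,0,0.5]],[0,[0,0,0],[0,0,0.79]],[0,[0,0,0],[0,0,0.79]]]'; python3 go.py 0.5527 0.2125 0.081 -104.5
```

```text
time_s: 21.8
tcp_pos: [0.5515, 0.2161, 0.1985]
tcp_rot: [-3.13, -0.236, 0.001]
wrist_force: [-0.6, 0.7, 0.1]
opening: 0.0003
finger_force: 0.0
time_s: 22.2
tcp_pos: [0.5517, 0.2135, 0.1998]
tcp_rot: [-3.115, 0.391, -0.001]
wrist_force: [0.3, 0.2, -0.0]
opening: 0.0005
finger_force: 0.0
shift [0.0016 0.0013 0.1485] turn [-0.005 -0.     0.007] t 22.2 pos [0.5517 0.2135 0.1998] F [ 0.3  0.2 -0. ] q [0.24 0.46 1.32 0.   1.37 2.06]
```

```bash
python3 -m handwheel '[[0,[0.001,0.001,0.05],[0,0,0]],[0,[0.001,0.001,0.1],[0,0,0]],[0,[0.001,0.001,0.148],[0,0,0]],[0,[0.001,0.001,0.148],[0,0,0]],[0,[0.001,0.001,0.148],[0,0,0]]]';python3 -m handwheel '[[0,[0.015,0,0],[0,0,0]],[0,[0.03,0,0],[0,0,0]],[0,[0.045,0,0],[0,0,0]],[0,[0.06,0,0],[0,0,0]],[0,[0.072,0,0],[0,0,0]],[0,[0.08,0,0],[0,0,0]],[0,[0.085,0,0],[0,0,0]]]'; python3 -m handwheel '[[0,[0.003,0,0],[0,0,0]],[0,[0.006,0,0],[0,0,0]]]'
```

```text
time_s: 22.7
tcp_pos: [0.553, 0.2129, 0.0819]
tcp_rot: [-3.115, 0.385, -0.0]
wrist_force: [0.0, -0.6, 0.2]
opening: 0.0005
finger_force: 0.0
time_s: 23.4
tcp_pos: [0.6197, 0.1964, 0.0824]
tcp_rot: [-3.114, 0.388, -0.003]
wrist_force: [-0.3, 1.8, 1.2]
opening: 0.0003
finger_force: 0.8
time_s: 23.6
tcp_pos: [0.6234, 0.1952, 0.0813]
tcp_rot: [-3.115, 0.388, -0.001]
wrist_force: [-1.4, 0.6, 0.4]
opening: 0.0002
finger_force: 0.7
```

```bash
python3 -m handwheel '[[0,[0.002,0,0],[0,0,0]],[0,[0.004,0,0],[0,0,0]]]'; python3 -m handwheel '[[0,[0.002,0,0],[0,0,0]],[0,[0.004,0,0],[0,0,0]]]'
```

```text
time_s: 23.8
tcp_pos: [0.6244, 0.195, 0.0808]
tcp_rot: [-3.115, 0.388, 0.007]
wrist_force: [-9.4, 2.7, 4.2]
opening: 0.0008
finger_force: 5.6
time_s: 24.0
tcp_pos: [0.6248, 0.1949, 0.0806]
tcp_rot: [-3.115, 0.387, 0.015]
wrist_force: [-19.4, 4.1, 8.9]
opening: 0.0007
finger_force: 10.4
```

The lever is at its end stop. Retract, lift clear, and check.

```bash
python3 -m handwheel '[[0,[-0.02,0,0],[0,0,0]],[0,[-0.04,0,0],[0,0,0]],[0,[-0.04,0,-0.06],[0,0,0]],[0,[-0.04,0,-0.12],[0,0,0]],[0,[-0.04,0,-0.18],[0,0,0]],[0,[-0.1,0,-0.2],[0,0,0]],[0,[-0.16,0.06,-0.2],[0,0,0]],[0,[-0.22,0.12,-0.2],[0,0,0]],[0,[-0.25,0.18,-0.2],[0,0,0]],[0,[-0.25,0.24,-0.2],[0,0,0]],[0,[-0.25,0.24,-0.2],[0,0,0]]]'
python3 - <<'E'
from h import *
for c,(x,y,w,hh) in{"side":(250,150,190,220),"top":(190,160,240,130)}.items():
    p,d=save(c,f"pics/{c}7.png");cv2.imwrite(f"pics/{c}7c.png",cv2.resize(p[y:y+hh,x:x+w,::-1],None,fx=2.7,fy=2.7,interpolation=cv2.INTER_CUBIC))
    P,u,v=pts(c,d,np.ones_like(d,bool))
    m=(P[:,0]>.5)&(P[:,0]<.6)&(P[:,1]>-.2)&(P[:,1]<-.0)&(P[:,2]>.04)&(P[:,2]<.05)
    print(c,"bar y",np.percentile(P[m,1],[1,99]))
    m=(P[:,0]>.56)&(P[:,0]<.69)&(P[:,1]>.15)&(P[:,1]<.24)&(P[:,2]>.13)&(P[:,2]<.17);print("ball",np.median(P[m],0),m.sum())
    m=(P[:,0]>.53)&(P[:,0]<.57)&(P[:,1]>-.1)&(P[:,1]<-.05)&(P[:,2]>.19)&(P[:,2]<.26);print("cap",np.median(P[m],0))
print(r.state()["tcp_pos"],r.state()["wrist_force"])
E
```

```text
time_s: 25.1
tcp_pos: [0.3865, 0.0545, 0.2409]
tcp_rot: [-3.116, 0.388, -0.002]
wrist_force: [1.3, -0.9, -0.4]
opening: 0.0003
finger_force: 0.0
side bar y [-0.16131158 -0.01600345]
ball [0.64939056 0.19208907 0.14990496] 111
cap [ 0.54908189 -0.07064625  0.24287811]
top bar y [-0.16639812 -0.01828828]
ball [0.64771621 0.1840045  0.1537111 ] 60
cap [ 0.54794265 -0.07824892  0.24531687]
[0.38691042 0.05365806 0.24110856] [ 0.26104239  0.58256712 -0.61851896]
```

View pics/side7c.png

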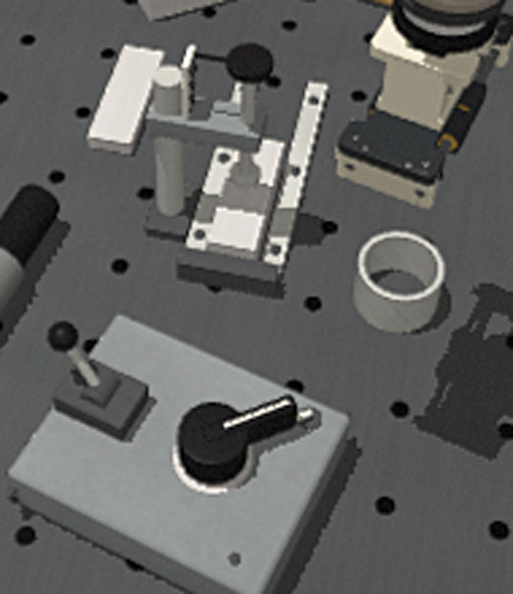

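Everything stands as wanted: bar at the stop (crop (235,235)), cap up (250,60), needle over the large stud (308,415), switch thrown away from the knob (62,335), arm clear.

```bash
python3 -c "
from cell import r
print(r.close_job())"
```

```text
the job is handed in; nothing more can be done
None
```

I handed the job in; no verdict was returned, but the last pictures show the thick bar home at the stop, the gauge read and back up, the needle over the large stud, the switch fully on and the arm clear.

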